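Sort leftover joinery pieces into their trays

TASK

Clear the mixed joinery pieces off the bench: put both bow-tie keys, both round plugs and the loose tenon each into the grey tray that carries a sample of its kind on its ledge. Every piece must end up lying flat on its tray's floor, not leaning on a wall or on another piece, the same side up as now, let go and at rest. Leave the glue bottle and the utility knife where they are.

Things in the scene. Friction and masses are not known exactly. Their poses are not given: they have to be found in the camera images.
- bowtie_a: Plywood bow-tie (butterfly) key: flat, 67 mm long (its x), 18 mm thick, 37 mm wide at both ends, pinched to a 21 mm waist in the middle (y runs across the waist; 22 mm wide pads close on it to about 27 mm). About 35 g. Origin: centre of its underside, z up. Starts loose, flat on the bench, any yaw.
- bowtie_b: Plywood bow-tie (butterfly) key: flat, 67 mm long (its x), 18 mm thick, 37 mm wide at both ends, pinched to a 21 mm waist in the middle (y runs across the waist; 22 mm wide pads close on it to about 27 mm). About 35 g. Origin: centre of its underside, z up. Starts loose, flat on the bench, any yaw. The two bow-tie keys are alike.
- plug_a: Round plug of pale wood, a short plain disc 40 mm across and 20 mm high with a 3 mm bevel round its top edge. About 30 g. Origin: centre of its underside, z up. Starts loose, lying flat, bevel up, on the bench.
- plug_b: Round plug of pale wood, a short plain disc 40 mm across and 20 mm high with a 3 mm bevel round its top edge. About 30 g. Origin: centre of its underside, z up. Starts loose, lying flat, bevel up, on the bench. The two plugs are alike.
- tenon: Loose tenon of pale wood, a plain straight bar 80 mm long (its x axis), 26 mm wide (its y axis) and 16 mm thick, edges slightly rounded. About 35 g. Origin: centre of its underside, z up. Starts lying loose and flat on the bench, at any yaw.
- tray_bowtie: Tray for bow-tie keys: open grey plastic tray fixed to the bench, outside 130 (its x) x 170 (its y) x 35 mm high, walls and floor 5 mm thick. A 55 mm deep ledge at rim height on its far (+x) side carries a glued-on sample of its kind, 6 mm thick, top 41 mm above the bench. Origin: centre of the tray's underside (ledge not counted), z up; yaw within 0.3 rad. Trays swap places.
- tray_plug: Tray for round plugs: open grey plastic tray fixed to the bench, outside 130 (its x) x 170 (its y) x 35 mm high, walls and floor 5 mm thick. A 55 mm deep ledge at rim height on its far (+x) side carries a glued-on sample of its kind, 6 mm thick, top 41 mm above the bench. Origin: centre of the tray's underside (ledge not counted), z up; yaw within 0.3 rad. Trays swap places.
- tray_tenon: Tray for loose tenons: open grey plastic tray fixed to the bench, outside 130 (its x) x 170 (its y) x 35 mm high, walls and floor 5 mm thick. A 55 mm deep ledge at rim height on its far (+x) side carries a glued-on sample of its kind, 6 mm thick, top 41 mm above the bench. Origin: centre of the tray's underside (ledge not counted), z up; yaw within 0.3 rad. Trays swap places.
- glue_bottle: Bystander: white glue bottle with an orange cap, 60 mm across, 140 mm tall, standing at the right (-y) end of the work. Origin: centre of its underside. Not to be disturbed.
- knife: Bystander: grey utility knife lying flat at the left (+y) end of the work, body 150 mm long (its x axis), 28 mm wide, about 20 mm high, with an 18 mm blade stub at its +x end. Origin: centre of its underside. Not to be disturbed.

How it is judged:
At the end, for the whole second after the job is handed in: Each of the five pieces has its centre inside its own kind's tray (within 60 mm of the tray's centre in its x and 80 mm in its y), its underside no more than 11 mm above the tray's underside (the floor top is at 5 mm), tilted less than 0.15 rad, and at rest (under 0.02 m/s and 0.2 rad/s) (x of bowtie_a in the frame of tray_bowtie between -0.06 and 0.06 m and y of bowtie_a in the frame of tray_bowtie between -0.08 and 0.08 m and z of bowtie_a in the frame of tray_bowtie between 0 and 0.011 m and angle between each of bowtie_a, plug_a, tenon, bowtie_b, plug_b's own z axis and vertical below 0.15 rad and linear speed of each of bowtie_a, plug_a, tenon, bowtie_b, plug_b below 0.02 m/s and angular speed of each of bowtie_a, plug_a, tenon, bowtie_b, plug_b below 0.2 rad/s and x of plug_a in the frame of tray_plug between -0.06 and 0.06 m and y of plug_a in the frame of tray_plug between -0.08 and 0.08 m and z of plug_a in the frame of tray_plug between 0 and 0.011 m and x of tenon in the frame of tray_tenon between -0.06 and 0.06 m and y of tenon in the frame of tray_tenon between -0.08 and 0.08 m and z of tenon in the frame of tray_tenon between 0 and 0.011 m and x of bowtie_b in the frame of tray_bowtie between -0.06 and 0.06 m and y of bowtie_b in the frame of tray_bowtie between -0.08 and 0.08 m and z of bowtie_b in the frame of tray_bowtie between 0 and 0.011 m and x of plug_b in the frame of tray_plug between -0.06 and 0.06 m and y of plug_b in the frame of tray_plug between -0.08 and 0.08 m and z of plug_b in the frame of tray_plug between 0 and 0.011 m); the robot touches nothing.
It fails at once if the glue bottle is moved by more than 20 mm or tipped (distance of glue_bottle from where it was at the start of the episode above 0.02 m or angle between glue_bottle's own z axis and vertical above 0.3 rad).
It fails at once if the utility knife is moved by more than 20 mm (distance of knife from where it was at the start of the episode above 0.02 m).
It also fails if it takes over 112 s, if anything falls off the work surface, if the arm or the gripper's body presses on something with over 40 N, if the wrist force passes 120 N, or if a joint passes its speed limit or range.

ROBOT

A 6-joint arm with a two-finger parallel gripper is mounted at the origin on the work surface. World frame = base frame: x ahead of the robot, y to its left, z up, the work surface at z = 0. Lengths are in m, angles in rad, forces in N, time in s.
With the tool pointing down it reaches from about 0.375 to 0.9 m from the base axis. Payload 3.1 kg.
Tool frame: the origin (TCP) lies at the very end of the fingers, on their centre line; the grasp point (between the pads) lies arm.tcp_to_grasp behind it (arm.tcp_to_grasp is the distance from the TCP to the grasp point, in m); z points along the fingers, y is the line along which they close (so a half turn about z gives the same grasp; the last joint's range is limited). The gripper opens to 85 mm and grips with 20 to 120 N. Pads are 22 mm wide; open, the fingers measure 114 mm over their backs; the gripper's body (76 mm by 85 mm) begins 54 mm behind the grasp point. The pads swing forward as they close: fully open they stand 13 mm farther back than shut.
Start: joints at [-1.522, 0.527, 1.433, -0, 1.181, -0.178], TCP at [0.141, -0.609, 0.195] pointing down, gripper open.
Joint ranges: [-3.08, 3.08], [-0.75, 2.2], [0.22, 2.44], [-1.43, 4.57], [0, 2.65], [-2.85, 2.85]. Speed limits (rad/s): [2.79, 2.79, 3.14, 3.14, 3.14, 3.14].

INTERFACE

Orientations are given as a unit quaternion [w, x, y, z].
In Python, from station import sensors, imaging, order, arm gives the robot as it stands.
- The arm moves only by the tool move_arm, never from a script. Its argument "plan" is text: rows parted by semicolons, each of 5 numbers parted by spaces: the shift along the world's x, y, z in cm, then the turn about the world's z in degrees, then the opening, from 0 (shut) to 1 (fully open). A call has 1 to 20 rows; each row shifts and turns the commanded pose from where the row before left it; what a row does not reach is not made up. A row lasts 1/12 s, in which the tool goes at most 41.7 mm and 7.16 degrees, less where a joint would pass 70% of its speed; a pose out of reach is approached as far as the arm can. A call with a gripper value outside its range is refused whole. The fingers move at their own pace and stop on an object; "newtons" is the grip in N (left out, the last holds). Time passes only in rows, so rows that do not move let the fingers close. It gives the time, the measured TCP pose, the force, the opening and the grip force at its end, in the units of the state.
- sensors.state(): the state, without advancing time (a new reading comes with each control period).
- imaging.get_image(name): name is "scene" or "top" or "wrist"; returns a dict with "img" (384x512x3 uint8, red, green, blue), "intrinsics" (3x3 intrinsics, pixels), "distortion" ([k1, k2, p1, p2, k3] as OpenCV has them; the pictures are not rectified), "position" and "rotation" of the camera in the world. Camera axes: x right, y up, looking along -z (the intrinsics and any distortion apply to the point x, -y, -z); pixel columns grow to the right and rows downward; lengths in m; the calibration is good to about 2 mm. A picture is of the moment at which its call begins. There is no depth.
- order.close_job(): hands the job in; it is judged then, once.
The state is a dict: "clock": time; "q": joint angles; "joint_velocities": joint speeds; "tau": joint torques, N m; "position": TCP position; "tcp_rot": TCP orientation; "wrist_force": force on the tool from outside, world axes, zero at the start; "wrist_torque": the same for the moment, N m; "grip_width": finger opening in m; "finger_force": force on a finger pad.
Only numpy, scipy, OpenCV 4.12 (cv2) and the standard library are available. Lean on these libraries where they do the work, as an engineer would, in place of code of your own. Each camera call takes 0.05 s, during which the arm holds its last target. There are 200 camera calls.

## Working session

There is one attempt and no reset: what is moved stays moved. The work goes in short steps, Python scripts to look and compute and a tool call to move; the robot and the scene stay as the last step left them, time stands still between calls to the robot, and variables do not carry over. Pictures are saved under pics/ and viewed, at most 14 in all, crops included, and the job is handed in when it is done.

Besides the shell and the picture viewer there is one more tool, called as name(argument=value, ...), one argument or row to a line, values as JSON. move_arm: Moves the arm, as the interface text tells. Its arguments: {"type":"object","properties":{"plan":{"type":"string"},"newtons":{"type":"number"}},"required":["plan"]}

```bash
mkdir -p pics; ls; cat > h.py <<'E'
import numpy as np, cv2
from station import sensors, imaging, order, arm
def grab(n):
    d=imaging.get_image(n); return d
def cast(d,px,z):
    px=np.array(px,float).reshape(-1,1,2)
    u=cv2.undistortPoints(px,np.array(d["intrinsics"],float),np.array(d["distortion"],float)).reshape(-1,2)
    r=np.c_[u[:,0],-u[:,1],-np.ones(len(u))]@np.array(d["rotation"]).T
    p=np.array(d["position"]); return p+r*((z-p[2])/r[:,2])[:,None]
E
python3 - <<'E'
from h import *
for n in("top","scene"):
    d=grab(n); cv2.imwrite(f"pics/{n}0.png",d["img"][:,:,::-1]); print(n,d["position"],d["rotation"],d["intrinsics"],d["distortion"])
print(sensors.state(), arm.tcp_to_grasp)
E
```

```text
pics
top [ 0.28363504 -0.00918647  1.09038989] [ 0.71395471  0.07542235 -0.069252   -0.69266464] [[376.13408903   0.         252.90750406]
 [  0.         376.13408903 187.50949195]
 [  0.           0.           1.        ]] [0.00795686 0.         0.         0.         0.        ]
scene [1.01106421 0.66227502 1.24472292] [0.31292713 0.09732379 0.27955039 0.90247231] [[444.51587337   0.         253.83391269]
 [  0.         444.51587337 196.50532779]
 [  0.           0.           1.        ]] [-0.00495235  0.          0.          0.          0.        ]
{'clock': 0.1, 'q': array([-1.52151242e+00,  5.28381976e-01,  1.43377068e+00,  9.30369521e-06,
        1.18139122e+00, -1.78500172e-01]), 'joint_velocities': array([ 2.16003287e-03, -2.95459978e-03, -3.52825472e-03, -2.04633265e-05,
       -1.11863052e-03,  5.39890115e-04]), 'tau': array([-5.38512068e-04, -4.43306208e+01, -1.78586555e+01, -2.18144023e-04,
        3.81476479e-03, -7.70145419e-06]), 'position': array([ 0.14113314, -0.60813037,  0.19422726]), 'tcp_rot': array([-9.73296902e-04,  9.93521038e-01,  1.13644164e-01,  6.72813925e-05]), 'wrist_force': array([-0.05188594, -0.16987392,  0.38393699]), 'wrist_torque': array([-0.04343779, -0.02055046,  0.00577078]), 'finger_force': 0.0, 'grip_width': 0.08545702163918951} 0.0187
```

```bash
sed -i 's/np.array(d\["rotation"\]).T/R.from_quat(d["rotation"],scalar_first=True).as_matrix().T/; 1a from scipy.spatial.transform import Rotation as R' h.py
python3 -c "
import cv2
for n in('top','scene'):
    cv2.imwrite(f'pics/{n}0b.png',cv2.resize(cv2.imread(f'pics/{n}0.png'),(800,600),interpolation=cv2.INTER_CUBIC))"
```

```text
(no output)
```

View pics/top0b.png

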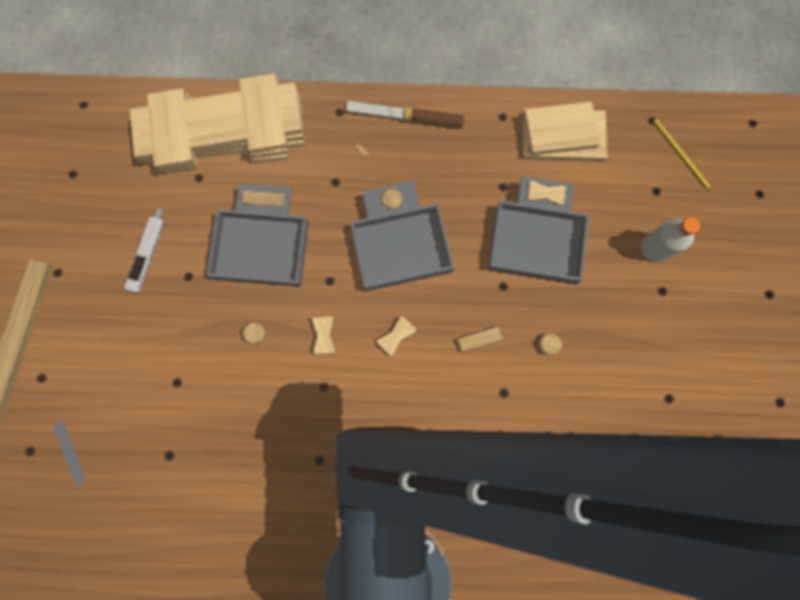

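View pics/scene0b.png

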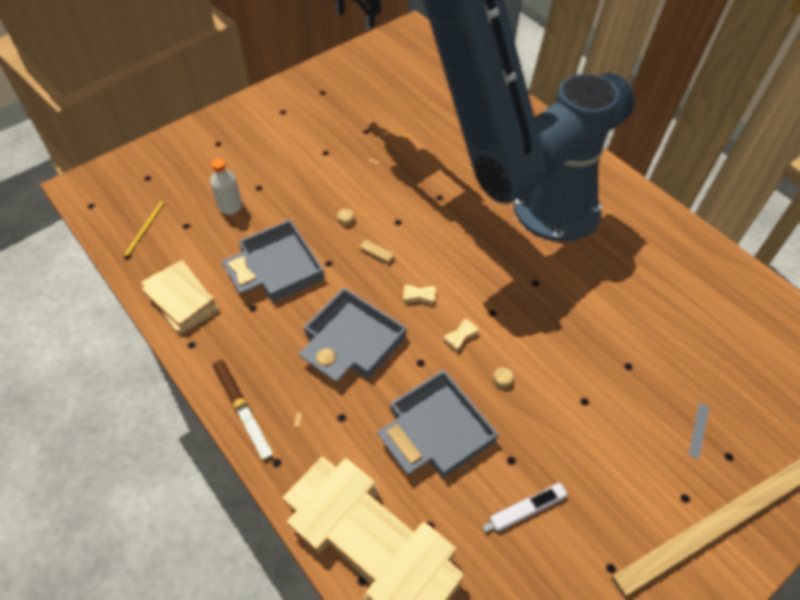

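```bash
cat > look.py <<'E'
from h import *
def pieces(d,seeds,h=0.009,r=22):
    im=d["img"]; out=[]
    for (u,v) in seeds:
        u=int(u);v=int(v); c=im[v-r:v+r,u-r:u+r].astype(np.uint8)
        b=np.ascontiguousarray(c[:,:,2])
        b=cv2.resize(b,None,fx=4,fy=4,interpolation=cv2.INTER_CUBIC)
        t,m=cv2.threshold(b,0,255,cv2.THRESH_OTSU)
        cs,_=cv2.findContours(m,cv2.RETR_EXTERNAL,cv2.CHAIN_APPROX_NONE)
        k=max(cs,key=lambda k: cv2.contourArea(k)-50*abs(cv2.pointPolygonTest(k,(4*r,4*r),True)) if cv2.pointPolygonTest(k,(4*r,4*r),False)<0 else cv2.contourArea(k))
        q=(k.reshape(-1,2)+0.5)/4-0.5+[u-r,v-r]
        w=cast(d,q,h)[:,:2]
        s=(w*1e4).astype(np.float32)
        M=cv2.moments(s.reshape(-1,1,2)); c=np.array([M["m10"],M["m01"]])/M["m00"]/1e4
        rr=cv2.minAreaRect(s); a=0.5*np.arctan2(2*M["mu11"],M["mu20"]-M["mu02"])
        bx=cv2.boxPoints(rr); out.append((c,np.degrees(a),np.array(rr[0])/1e4,np.array(rr[1])/10,rr[2],t))
    return out
E
python3 - <<'E'
from look import *
d=grab("top"); s=.64
np.set_printoptions(precision=4,suppress=True)
for n,o in zip("plugL bowL bowR tenon plugR".split(),pieces(d,np.array([(254,332),(322,335),(397,335),(479,339),(549,344)])*s)): print(n,*o)
hsv=cv2.cvtColor(d["img"],cv2.COLOR_RGB2HSV)
m=((hsv[:,:,1]<70)&(hsv[:,:,2]<150)).astype(np.uint8); m=cv2.morphologyEx(m,cv2.MORPH_CLOSE,np.ones((5,5)))
m=cv2.morphologyEx(m,cv2.MORPH_OPEN,cv2.getStructuringElement(cv2.MORPH_ELLIPSE,(37,37)))
cs,_=cv2.findContours(m,cv2.RETR_EXTERNAL,cv2.CHAIN_APPROX_NONE)
for k in cs:
    w=cast(d,k.reshape(-1,2),0.025)[:,:2]
    rr=cv2.minAreaRect((w*1e4).astype(np.float32)); c=k.reshape(-1,2).mean(0)
    if c[1]<220: print("tray",c,np.array(rr[0])/1e4,np.array(rr[1])/10,rr[2])
# bottle/knife
print(cast(d,np.array([(690,226)])*s,.14),cast(d,np.array([(655,250)])*s,0),cast(d,np.array([(132,290),(158,212)])*s,.02))
E
```

```text
plugL [0.4263 0.2643] 73.10264574456363 [0.4269 0.2643] [37.7786 37.655 ] 23.982667922973633 89.0
bowL [0.4263 0.135 ] 5.98635935883444 [0.4262 0.1348] [69.414 37.648] 6.319964408874512 101.0
bowR [ 0.4286 -0.0006] -42.2815432892303 [ 0.4287 -0.0006] [38.8935 68.97  ] 47.559608459472656 101.0
tenon [ 0.4274 -0.1558] -71.125382192952 [ 0.4271 -0.1556] [24.9251 79.0189] 19.316904067993164 89.0
plugR [ 0.4224 -0.2861] 54.10587404795785 [ 0.4223 -0.2859] [36.6974 36.103 ] 45.27867889404297 90.0
tray [164.5244 156.4695] [0.5931 0.2669] [153.1736 175.6575] 1.6833984851837158
tray [255.9571 156.0859] [ 0.6017 -0.0033] [149.0159 172.9967] 12.83044147491455
tray [344.1768 153.0549] [ 0.6196 -0.2636] [175.3614 150.9188] 82.11522674560547
tray [461.9935  24.0774] [ 1.0337 -0.627 ] [206.9587 353.3105] 1.1911120414733887
tray [176.702   19.1481] [1.0233 0.2408] [184.5568 828.1024] 1.567305088043213
tray [13.8222  8.2111] [1.0631 0.7837] [ 72.3217 104.4901] 1.841432809829712
[[ 0.6109 -0.4903  0.14  ]] [[ 0.609  -0.4912  0.    ]] [[0.4971 0.4942 0.02  ]
 [0.651  0.463  0.02  ]]
```

```bash
python3 - <<'E'
from look import *
np.set_printoptions(precision=4,suppress=True)
d=grab("top")
for n,a,b in (("L",(207,277),(301,285)),("M",(365,289),(452,270)),("R",(488,268),(582,282))):
    p=cast(d,np.array([a,b])*.64,0.035)[:,:2]; e=p[0]-p[1]; y=e/np.linalg.norm(e); x=np.array([y[1],-y[0]])
    print(n,np.linalg.norm(e),np.degrees(np.arctan2(x[1],x[0])),p.mean(0)+x*.065)
E
```

```text
L 0.17479835036544714 -3.2668977708565294 [0.5826 0.2608]
M 0.16438898805959587 14.317858960819128 [ 0.592  -0.0044]
R 0.17360397610298883 -7.102179021962125 [ 0.6089 -0.2608]
```

move_arm(
  plan="2.8 3.2 0 7 1;2.8 3.2 0 7 1;2.8 3.2 0 7 1;2.8 3.2 0 7 1;2.8 3.2 0 7 1;2.8 3.2 0 7 1;2.8 3.2 0 7 1;2.8 3.2 0 7 1;2.8 3.2 0 7 1;2.9 3.4 0 7 1;0 0 -1.5 7 1;0 0 -2 7 1;0 0 -2 6 1;0 0 0 0 1;0 0 0 0 1",
  newtons=40,
)

```text
clock: 1.45
position: [0.4146, -0.2942, 0.1394]
tcp_rot: [-0.001, 0.623, 0.782, 0.0]
wrist_force: [-0.5, 0.2, -0.2]
grip_width: 0.0854
finger_force: 0.0
```

move_arm(
  plan="0.78 0.81 -3 0 1;0 0 -3.5 0 1;0 0 -3 0 1;0 0 -2 0 1;0 0 -1.2 0 1;0 0 -0.6 0 1;0 0 0 0 1;0 0 0 0 1",
)

```text
clock: 2.12
position: [0.4236, -0.2878, 0.008]
tcp_rot: [0.001, 0.623, 0.782, -0.0]
wrist_force: [0.5, -0.2, 1.0]
grip_width: 0.0853
finger_force: 0.0
```

move_arm(
  plan="-0.1 0.15 -0.5 0 1;0 0 0 0 0.3;0 0 0 0 0.3;0 0 0 0 0.3;0 0 0 0 0.3;0 0 0 0 0.3;0 0 0 0 0.3;0 0 0 0 0.3;0 0 0 0 0.3",
)

```text
clock: 2.87
position: [0.422, -0.2853, 0.0021]
tcp_rot: [-0.0, 0.622, 0.783, -0.0]
wrist_force: [-0.3, 0.5, 0.0]
grip_width: 0.0254
finger_force: 0.0
```

```bash
python3 - <<'E'
from h import *
for n in ("wrist","top"):
    d=grab(n); im=d["img"][:,:,::-1]
    if n=="top": im=im[180:280,260:420]
    cv2.imwrite(f"pics/{n}1.png",cv2.resize(im,(800,600 if n=="wrist" else 500),interpolation=cv2.INTER_CUBIC))
E
```

```text
(no output)
```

View pics/wrist1.png

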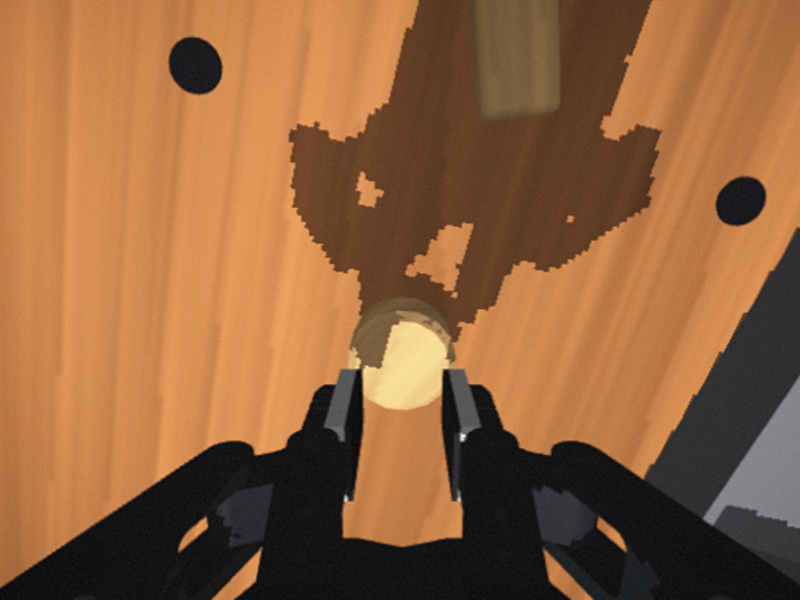

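```bash
python3 - <<'E'
from look import *
np.set_printoptions(precision=4,suppress=True)
d=grab("wrist"); s=.64; st=sensors.state(); print(st["position"],d["position"],d["rotation"],st["grip_width"])
print("plug top",cast(d,np.array([(404,365)])*s,.02)[0],"tenon end",cast(d,np.array([(520,115)])*s,.016)[0])
print("pad tips at z=.002,.01,.02",*[cast(d,np.array([(360,370),(445,370)])*s,z) for z in (.002,.01,.02)])
d=grab("top")
for o in pieces(d,np.array([(479,339),(254,332)])*s): print(*o)
E
```

```text
[ 0.4219 -0.2853  0.0021] [ 0.4046 -0.2119  0.18  ] [ 0.9824 -0.1481 -0.0175  0.1128] 0.025435057152755618
plug top [ 0.4221 -0.2827  0.02  ] tenon end [ 0.4387 -0.1921  0.016 ]
pad tips at z=.002,.01,.02 [[ 0.4073 -0.2968  0.002 ]
 [ 0.4406 -0.2891  0.002 ]] [[ 0.4072 -0.293   0.01  ]
 [ 0.439  -0.2856  0.01  ]] [[ 0.4071 -0.2882  0.02  ]
 [ 0.437  -0.2813  0.02  ]]
[ 0.418  -0.1635] -44.460539658329814 [ 0.431  -0.1513] [127.1877 129.7743] 1.7088043689727783 70.0
[0.4255 0.265 ] 61.247469801367735 [0.4253 0.265 ] [40.3396 38.4487] 70.94204711914062 63.0
```

View pics/top1.png

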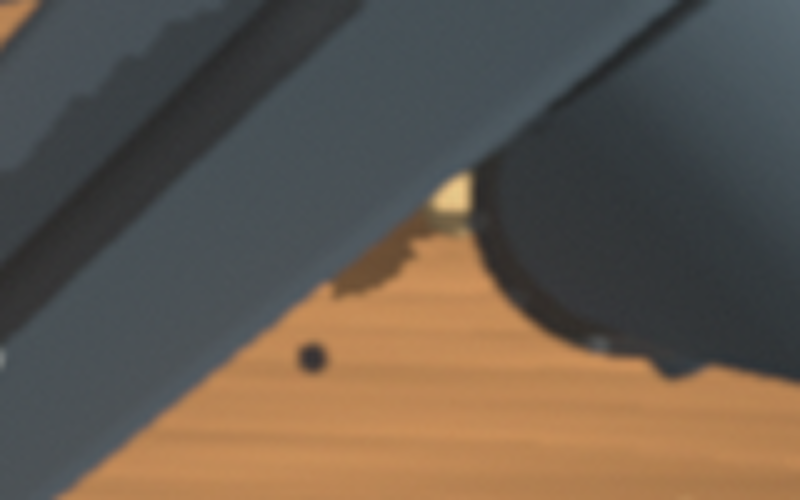

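```bash
python3 - <<'E'
from h import *
d=grab("scene"); im=d["img"][:,:,::-1]
cv2.imwrite("pics/scene1.png",cv2.resize(im[80:200,160:320],(800,600),interpolation=cv2.INTER_CUBIC))
E
```

```text
(no output)
```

View pics/scene1.png

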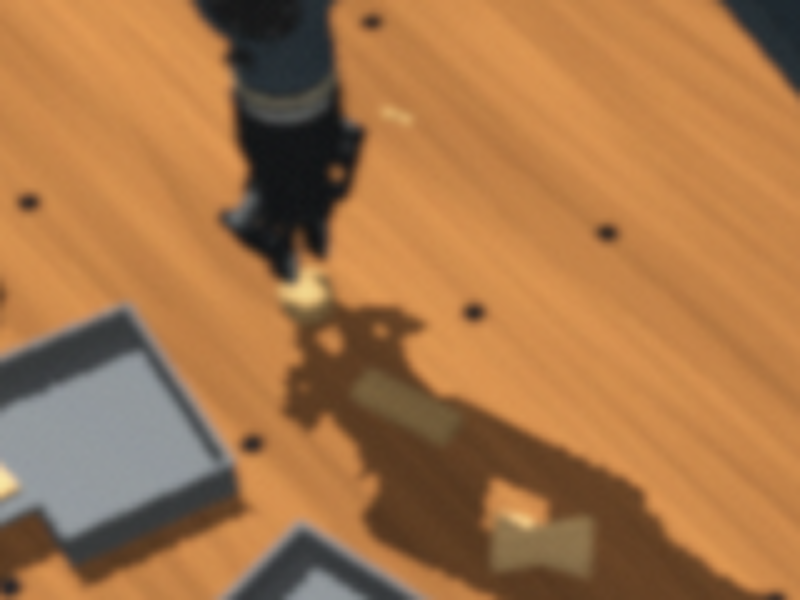

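move_arm(
  plan="0 0 2 0 0.3;0 0 2 0 0.65;0 0 0 0 0.65;0 0 0 0 0.65;0 0 0 0 0.65;0 0 0 0 0.65;0 0.1 -1.5 0 0.65;0 0 -1.5 0 0.65;0 0 -1 0 0.65;0 0 -0.2 0 0.65;0 0 -0.1 0 0.65;0 0 0 0 0.65",
)

```text
clock: 4.12
position: [0.4218, -0.2842, -0.0012]
tcp_rot: [-0.0, 0.622, 0.783, 0.0]
wrist_force: [0.0, -0.1, 0.1]
grip_width: 0.0556
finger_force: 0.0
```

move_arm(
  plan="0 0 -0.2 0 0.65;0 0 -0.2 0 0.65;0 0 0 0 0.65;0 0 0 0 0.65",
)

```text
clock: 4.45
position: [0.4221, -0.2844, -0.0046]
tcp_rot: [0.0, 0.622, 0.783, -0.0]
wrist_force: [0.1, -0.5, 0.5]
grip_width: 0.0557
finger_force: 0.0
```

```bash
python3 - <<'E'
from h import *
d=grab("wrist"); im=d["img"][:,:,::-1]
cv2.imwrite("pics/wrist2.png",im[150:384,100:412])
print(sensors.state()["wrist_force"])
E
```

```text
[ 0.29259691 -0.0648441   0.17122256]
```

View pics/wrist2.png

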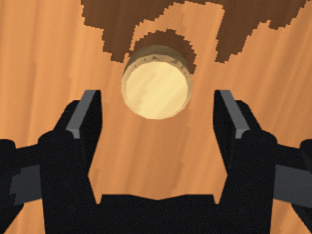

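move_arm(
  plan="0 0 -0.2 0 0.65;0 0 -0.2 0 0.65;0 0 -0.2 0 0.65;0 0 0 0 0.65",
)

```text
clock: 4.83
position: [0.4217, -0.2841, -0.0113]
tcp_rot: [-0.0, 0.622, 0.783, 0.0]
wrist_force: [-0.0, -0.1, -0.3]
grip_width: 0.0554
finger_force: 0.0
```

move_arm(
  plan="0 0 -0.2 0 0.65;0 0 -0.2 0 0.65;0 0 -0.2 0 0.65;0 0 0 0 0.65",
)

```text
clock: 5.17
position: [0.4218, -0.2841, -0.0173]
tcp_rot: [-0.0, 0.622, 0.783, 0.0]
wrist_force: [-0.0, -0.4, -0.0]
grip_width: 0.0555
finger_force: 0.0
```

```bash
python3 - <<'E'
from h import *
d=grab("wrist"); im=d["img"][:,:,::-1]
a=cv2.resize(im[150:384,100:412],(400,300))
s=grab("scene")["img"][:,:,::-1]; b=cv2.resize(s[100:160,190:270],(400,300),interpolation=cv2.INTER_CUBIC)
cv2.imwrite("pics/w3.png",np.hstack([a,b])); print(sensors.state()["q"])
E
```

```text
[-8.12863207e-01  7.34179391e-01  1.86978797e+00 -5.86115852e-06
  5.37979497e-01 -1.04061946e+00]
```

View pics/w3.png

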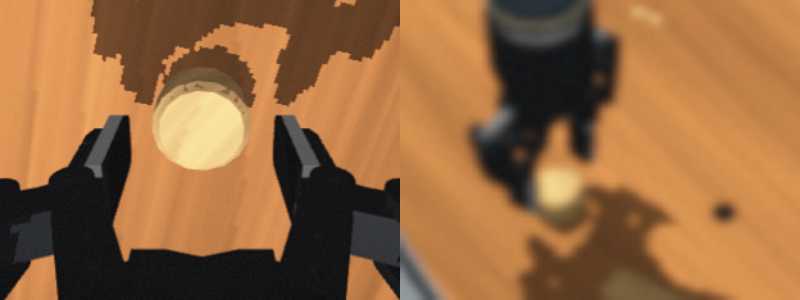

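```bash
python3 - <<'E'
from h import *
np.set_printoptions(precision=4,suppress=True)
d=grab("scene"); w=grab("wrist")
print("wrist pos",w["position"],w["intrinsics"][0][0],R.from_quat(w["rotation"],scalar_first=True).as_matrix()[:,2])
for z in(0,.01,.02,.03,.04,.05): print(z,cast(d,[(215,141),(227,132)],z)[:,:2].ravel(), cast(w,[(100+130/1.28,150+117/1.28),(100+275/1.28,150+117/1.28)],z)[:,:2].ravel())
print("plug top via wrist",cast(w,[(100+200/1.28,150+128/1.28)],.02)," scene",cast(d,[(190+158/5,100+182/5)],.02))
E
```

```text
wrist pos [ 0.4046 -0.2109  0.1609] 310.1528767411466 [-0.0678  0.2869  0.9556]
0 [ 0.4404 -0.2928  0.3788 -0.3015] [ 0.3916 -0.2942  0.4546 -0.2796]
0.01 [ 0.445  -0.2851  0.3839 -0.2937] [ 0.3924 -0.289   0.4515 -0.2753]
0.02 [ 0.4496 -0.2774  0.3889 -0.286 ] [ 0.3932 -0.2838  0.4484 -0.271 ]
0.03 [ 0.4542 -0.2697  0.394  -0.2782] [ 0.3941 -0.2787  0.4453 -0.2668]
0.04 [ 0.4588 -0.2621  0.3991 -0.2705] [ 0.3949 -0.2735  0.4422 -0.2625]
0.05 [ 0.4634 -0.2544  0.4042 -0.2628] [ 0.3957 -0.2683  0.439  -0.2582]
plug top via wrist [[ 0.4209 -0.2823  0.02  ]]  scene [[ 0.4175 -0.2807  0.02  ]]
```

move_arm(
  plan="0 0.1 -0.3 0 0.65;0 0 -0.3 0 0.65;0 0 -0.3 0 0.65;0 0 -0.3 0 0.65;0 0 0 0 0.65",
)

```text
clock: 5.78
position: [0.4216, -0.283, -0.0296]
tcp_rot: [-0.001, 0.622, 0.783, 0.0]
wrist_force: [-0.7, -0.0, 0.5]
grip_width: 0.0554
finger_force: 0.0
```

move_arm(
  plan="0 0 -0.2 0 0.65;0 0 -0.2 0 0.65;0 0 0 0 0.65",
)

```text
clock: 6.03
position: [0.4218, -0.2832, -0.0332]
tcp_rot: [-0.0, 0.622, 0.783, 0.0]
wrist_force: [0.6, -0.0, 0.1]
grip_width: 0.0553
finger_force: 0.0
```

Close here and see whether the plug is gripped.

move_arm(
  plan="0 0 0 0 0.35;0 0 0 0 0.35;0 0 0 0 0.35;0 0 0 0 0.35;0 0 0 0 0.35",
)

```text
clock: 6.45
position: [0.422, -0.2833, -0.0326]
tcp_rot: [0.0, 0.622, 0.783, -0.0]
wrist_force: [-0.0, 0.2, 4.4]
grip_width: 0.0382
finger_force: 40.4
```

```bash
python3 - <<'E'
from h import *
d=grab("wrist"); im=d["img"][:,:,::-1]
a=cv2.resize(im[150:384,100:412],(400,300))
s=grab("scene")["img"][:,:,::-1]; b=cv2.resize(s[100:160,190:270],(400,300),interpolation=cv2.INTER_CUBIC)
cv2.imwrite("pics/w4.png",np.hstack([a,b])); print(sensors.state()["finger_force"])
E
```

```text
40.46098278835416
```

View pics/w4.png

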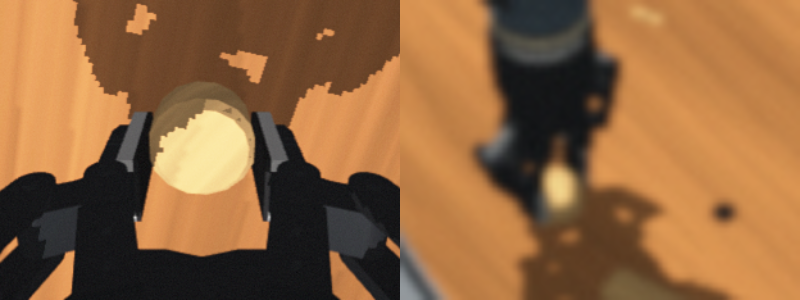

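move_arm(
  plan="0 0 1.5 0 0.35;0 0 3 0 0.35;0 0 3.5 0 0.35;1.8 2.4 0 0 0.35;1.8 2.4 0 0 0.35;1.8 2.4 0 0 0.35;1.8 2.4 0 0 0.35;1.8 2.4 0 0 0.35;1.8 2.4 0 0 0.35;1.8 2.4 0 0 0.35;1.8 2.4 0 0 0.35;1.8 2.4 0 0 0.35;1.7 2.3 0 0 0.35;0 0 0 0 0.35;0 0 0 0 0.35",
)

```text
clock: 7.8
position: [0.6013, -0.0429, 0.0466]
tcp_rot: [-0.0, 0.621, 0.784, -0.0]
wrist_force: [0.5, -1.1, -0.4]
grip_width: 0.0381
finger_force: 40.3
```

move_arm(
  plan="0 0 -3 0 0.35;0 0 -2.3 0 0.35;0 0 -1 0 0.35;0 0 -0.5 0 0.35;0 0 -0.2 0 0.35;0 0 -0.2 0 0.35;0 0 0 0 0.35;0 0 0 0 0.35",
)

```text
clock: 8.47
position: [0.6017, -0.0447, -0.0239]
tcp_rot: [0.001, 0.622, 0.783, 0.0]
wrist_force: [-0.0, -0.1, -0.7]
grip_width: 0.0381
finger_force: 40.4
```

Lower a touch, release to about 56 mm, and lift.

move_arm(
  plan="0 0 -0.1 0 0.35;0 0 -0.1 0 0.35;0 0 0 0 0.35;0 0 0 0 0.55;0 0 0 0 0.65;0 0 0 0 0.65;0 0 0 0 0.65;0 0 1 0 0.65;0 0 2 0 0.65;0 0 4 0 0.65;0 0 0 0 0.65",
)

```text
clock: 9.38
position: [0.6057, -0.0453, 0.0496]
tcp_rot: [0.005, 0.622, 0.783, 0.002]
wrist_force: [1.1, -0.9, 1.4]
grip_width: 0.0556
finger_force: 0.0
```

move_arm(
  plan="-1.6 2.8 0 0 0.65;-1.6 2.8 0 0 0.65;-1.6 2.8 0 0 0.65;-1.6 2.8 0 0 0.65;-1.6 2.8 0 0 0.65;-1.6 2.8 0 0 0.65;-1.6 2.8 0 0 0.65;-1.6 2.8 0 0 0.65;-1.6 2.8 0 0 0.65;-1.6 2.8 0 0 0.65;-1.6 3 0 0 0.65;0 0 -2 0 0.65;0 0 0 0 0.65;0 0 0 0 0.65",
)

```text
clock: 10.55
position: [0.4246, 0.2658, 0.0232]
tcp_rot: [-0.0, 0.622, 0.783, -0.0]
wrist_force: [0.5, -0.5, -0.1]
grip_width: 0.0555
finger_force: 0.0
```

```bash
python3 - <<'E'
from h import *
w=grab("wrist"); t=grab("top"); print(sensors.state()["position"])
a=cv2.resize(w["img"][:,:,::-1],(400,300)); b=cv2.resize(t["img"][100:250,160:360,::-1],(400,300),interpolation=cv2.INTER_CUBIC)
cv2.imwrite("pics/w5.png",np.hstack([a,b]))
E
```

```text
[0.42592919 0.26525888 0.02374646]
```

View pics/w5.png

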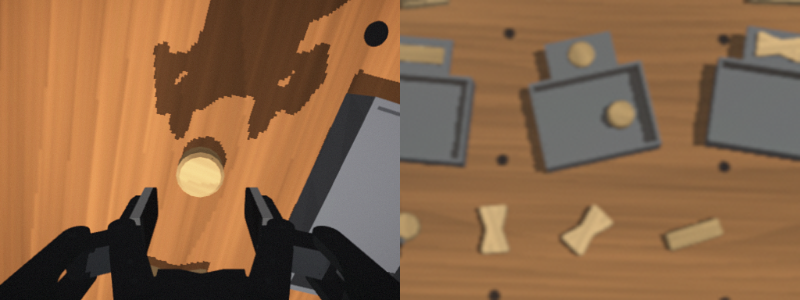

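move_arm(
  plan="0 0 -2.2 0 0.65;0 0 -1.8 0 0.65;0 0 -1 0 0.65;0 0 -0.6 0 0.65;0 0 0 0 0.65;0 0 0 0 0.5;0 0 0 0 0.35;0 0 0 0 0.35;0 0 0 0 0.35;0 0 0 0 0.35;0 0 0 0 0.35",
)

```text
clock: 11.57
position: [0.4256, 0.2658, -0.0321]
tcp_rot: [0.001, 0.622, 0.783, 0.001]
wrist_force: [-0.1, -1.2, 6.5]
grip_width: 0.038
finger_force: 40.6
```

move_arm(
  plan="0 0 1.5 0 0.35;0 0 3 0 0.35;0 0 3.5 0 0.35;1.6 -2.3 0 0 0.35;1.6 -2.3 0 0 0.35;1.6 -2.3 0 0 0.35;1.6 -2.3 0 0 0.35;1.6 -2.3 0 0 0.35;1.6 -2.3 0 0 0.35;1.6 -2.3 0 0 0.35;1.6 -2.3 0 0 0.35;1.6 -2.3 0 0 0.35;1.3 -2.4 0 0 0.35;0 0 0 0 0.35;0 0 -3 0 0.35;0 0 -2 0 0.35;0 0 0 0 0.35;0 0 0 0 0.35",
)

```text
clock: 13.07
position: [0.5803, 0.0353, -0.0038]
tcp_rot: [-0.002, 0.622, 0.783, -0.001]
wrist_force: [0.3, 0.1, 0.2]
grip_width: 0.0384
finger_force: 40.4
```

Need about −0.0255: go down 2.2 cm, release, lift.

move_arm(
  plan="0.2 0 -1 0 0.35;0 0 -0.6 0 0.35;0 0 -0.3 0 0.35;0 0 -0.2 0 0.35;0 0 -0.1 0 0.35;0 0 0 0 0.35;0 0 0 0 0.35;0 0 0 0 0.55;0 0 0 0 0.65;0 0 0 0 0.65;0 0 0 0 0.65;0 0 1 0 0.65;0 0 2 0 0.65;0 0 4 0 0.65;0 0 1 0 0.65;0 0 0 0 0.65",
)

```text
clock: 14.4
position: [0.5871, 0.0344, 0.0592]
tcp_rot: [0.004, 0.622, 0.783, 0.002]
wrist_force: [0.5, 0.6, 0.2]
grip_width: 0.0558
finger_force: 0.0
```

move_arm(
  plan="-1.6 -1.9 0 6 0.6;-1.6 -1.9 0 0 0.6;-1.6 -1.9 0 0 0.6;-1.6 -1.9 0 0 0.6;-1.6 -1.9 0 0 0.6;-1.6 -1.9 0 0 0.6;-1.6 -1.9 0 0 0.6;-1.6 -1.9 0 0 0.6;-1.6 -1.9 0 0 0.6;-1.2 -1.9 0 0 0.6;0 0 -3 0 0.6;0 0 0 0 0.6;0 0 0 0 0.6",
)

```text
clock: 15.48
position: [0.4261, -0.1544, 0.0238]
tcp_rot: [-0.003, 0.581, 0.814, -0.0]
wrist_force: [0.4, -0.1, 0.7]
grip_width: 0.0509
finger_force: 0.0
```

move_arm(
  plan="0.1 -0.1 -2.2 0 0.6;0 0 -1.8 0 0.6;0 0 -0.9 0 0.6;0 0 -0.5 0 0.6;0 0 0 0 0.6;0 0 0 0 0.4;0 0 0 0 0.2;0 0 0 0 0.2;0 0 0 0 0.2;0 0 0 0 0.2;0 0 0 0 0.2;0 0 0 0 0.2",
)

```text
clock: 16.48
position: [0.4295, -0.1565, -0.0279]
tcp_rot: [0.001, 0.58, 0.814, 0.0]
wrist_force: [0.2, 1.6, 6.4]
grip_width: 0.0249
finger_force: 40.0
```

move_arm(
  plan="0 0 1.5 0 0.2;0 0 3 0 0.2;0 0 3.5 0 0.2;1.1 2.9 0 -4 0.2;1.1 2.9 0 -4 0.2;1.1 2.9 0 -4 0.2;1.1 2.9 0 -4 0.2;1.1 2.9 0 -4 0.2;1.1 2.9 0 0 0.2;1.1 2.9 0 0 0.2;1.1 2.9 0 0 0.2;1.1 2.9 0 0 0.2;1.1 2.9 0 0 0.2;1.1 2.9 0 0 0.2;1.1 2.9 0 0 0.2;1.1 2.9 0 0 0.2;1.1 3.1 0 0 0.2;0 0 0 0 0.2;0 0 0 0 0.2",
)

```text
clock: 18.07
position: [0.583, 0.2533, 0.0512]
tcp_rot: [0.0, 0.712, 0.702, 0.0]
wrist_force: [0.4, 0.2, -0.3]
grip_width: 0.0244
finger_force: 39.5
```

move_arm(
  plan="0 0.8 -3 0 0.2;0 0 -2.3 0 0.2;0 0 -1 0 0.2;0 0 -0.6 0 0.2;0 0 -0.3 0 0.2;0 0 -0.1 0 0.2;0 0 0 0 0.2;0 0 0 0 0.2",
)

```text
clock: 18.73
position: [0.5839, 0.2596, -0.0208]
tcp_rot: [0.001, 0.713, 0.701, 0.001]
wrist_force: [-0.2, -0.4, -1.9]
grip_width: 0.0247
finger_force: 39.5
```

move_arm(
  plan="0 0 -0.1 0 0.2;0 0 -0.1 0 0.2;0 0 0 0 0.2;0 0 0 0 0.4;0 0 0 0 0.5;0 0 0 0 0.5;0 0 0 0 0.5;0 0 1 0 0.55;0 0 2 0 0.6;0 0 4 0 0.65;0 0 1 0 0.65;0 0 0 0 0.65",
)

```text
clock: 19.73
position: [0.5862, 0.2606, 0.0606]
tcp_rot: [0.002, 0.713, 0.701, 0.004]
wrist_force: [0.8, 0.0, 0.2]
grip_width: 0.0558
finger_force: 0.0
```

move_arm(
  plan="-1.3 -1 0 -7 0.65;-1.3 -1 0 -7 0.65;-1.3 -1 0 -7 0.65;-1.3 -1 0 -7 0.65;-1.3 -1 0 -7 0.65;-1.3 -1 0 -7 0.65;-1.3 -1 0 -7 0.65;-1.3 -1 0 -7 0.65;-1.3 -1 0 -7 0.65;-1.3 -1 0 -7 0.65;-1.3 -1 0 -7 0.65;-1.5 -1.5 0 -6 0.65;0 0 -3 0 0.65;0 0 0 0 0.65;0 0 0 0 0.65",
)

```text
clock: 20.98
position: [0.4234, 0.1345, 0.0248]
tcp_rot: [-0.0, 0.999, 0.053, -0.002]
wrist_force: [0.0, 0.4, -0.0]
grip_width: 0.0556
finger_force: 0.0
```

```bash
python3 - <<'E'
from h import *
w=grab("wrist"); t=grab("top"); s=sensors.state(); print(s["position"],s["tcp_rot"])
a=cv2.resize(w["img"][:,:,::-1],(400,300)); b=cv2.resize(t["img"][100:250,120:320,::-1],(400,300),interpolation=cv2.INTER_CUBIC)
cv2.imwrite("pics/w6.png",np.hstack([a,b]))
E
```

```text
[0.42550305 0.13489483 0.02632137] [-1.59244008e-05  9.98592438e-01  5.30387997e-02  1.70289345e-04]
```

View pics/w6.png

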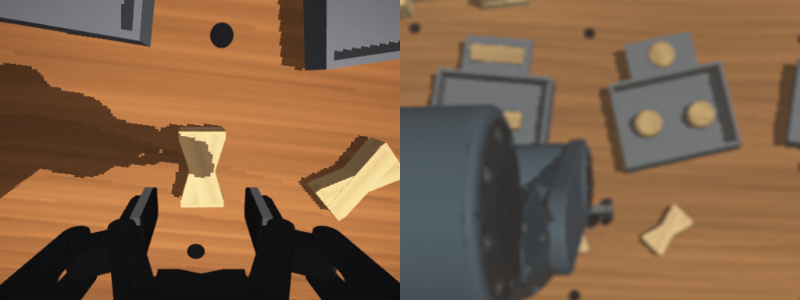

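move_arm(
  plan="0.05 0 -2.2 0 0.65;0 0 -1.8 0 0.65;0 0 -0.9 0 0.65;0 0 -0.5 0 0.65;0 0 0 0 0.65;0 0 0 0 0.45;0 0 0 0 0.22;0 0 0 0 0.22;0 0 0 0 0.22;0 0 0 0 0.22;0 0 0 0 0.22;0 0 0 0 0.22",
)

```text
clock: 22.08
position: [0.4262, 0.1348, -0.0268]
tcp_rot: [-0.0, 0.999, 0.053, 0.001]
wrist_force: [-0.1, 0.4, 6.2]
grip_width: 0.0246
finger_force: 37.3
```

move_arm(
  plan="0 0 1.5 0 0.22;0 0 3 0 0.22;0 0 3.5 0 0.22;1.4 -2.6 0 -5 0.22;1.4 -2.6 0 -5 0.22;1.4 -2.6 0 -3.5 0.22;1.4 -2.6 0 0 0.22;1.4 -2.6 0 0 0.22;1.4 -2.6 0 0 0.22;1.4 -2.6 0 0 0.22;1.4 -2.6 0 0 0.22;1.4 -2.6 0 0 0.22;1.4 -2.6 0 0 0.22;1.4 -2.6 0 0 0.22;1.4 -2.6 0 0 0.22;1.4 -2.6 0 0 0.22;0.5 -2.3 0 0 0.22;0 0 0 0 0.22;0 0 0 0 0.22",
)

```text
clock: 23.67
position: [0.6123, -0.2276, 0.0521]
tcp_rot: [-0.0, 0.998, -0.066, 0.0]
wrist_force: [-1.0, 0.0, -0.3]
grip_width: 0.0248
finger_force: 37.4
```

move_arm(
  plan="0.1 0.1 -3 0 0.22;0 0 -2.3 0 0.22;0 0 -1 0 0.22;0 0 -0.5 0 0.22;0 0 -0.3 0 0.22;0 0 -0.1 0 0.22;0 0 0 0 0.22;0 0 0 0 0.22",
)

```text
clock: 24.33
position: [0.6143, -0.2256, -0.0187]
tcp_rot: [0.0, 0.998, -0.065, 0.001]
wrist_force: [0.6, 0.6, -0.2]
grip_width: 0.0245
finger_force: 37.4
```

move_arm(
  plan="0 0 -0.1 0 0.22;0 0 -0.1 0 0.22;0 0 0 0 0.22;0 0 0 0 0.35;0 0 0 0 0.5;0 0 0 0 0.5;0 0 0 0 0.5;0 0 0.6 0 0.5;0 0 1.5 0 0.5;0 0 3.5 0 0.5;0 0 2 0 0.65;0 0 0 0 0.65",
)

```text
clock: 25.33
position: [0.617, -0.2273, 0.0596]
tcp_rot: [0.002, 0.998, -0.065, 0.005]
wrist_force: [0.3, -1.2, -0.4]
grip_width: 0.0557
finger_force: 0.0
```

move_arm(
  plan="-1.8 2.2 0 -5 0.65;-1.8 2.2 0 -5 0.65;-1.8 2.2 0 -5 0.65;-1.8 2.2 0 -5 0.65;-1.8 2.2 0 -5 0.65;-1.8 2.2 0 -5 0.65;-1.8 2.2 0 -4.8 0.65;-1.8 2.2 0 0 0.65;-1.8 2.2 0 0 0.65;-2.3 2.7 0 0 0.65;0 0 -3 0 0.65;0 0 0 0 0.65;0 0 0 0 0.65",
)

```text
clock: 26.42
position: [0.4279, -0.0001, 0.0233]
tcp_rot: [0.0, 0.933, -0.36, -0.001]
wrist_force: [-0.1, 0.0, 0.3]
grip_width: 0.0554
finger_force: 0.0
```

```bash
python3 - <<'E'
from h import *
w=grab("wrist"); t=grab("top"); s=sensors.state(); print(s["position"],s["tcp_rot"])
a=cv2.resize(w["img"][:,:,::-1],(400,300)); b=cv2.resize(t["img"][100:220,120:400,::-1],(400,300),interpolation=cv2.INTER_CUBIC)
cv2.imwrite("pics/w7.png",np.hstack([a,b]))
E
```

```text
[ 0.43006542 -0.00109481  0.02459898] [-9.25623880e-05  9.32695300e-01 -3.60663728e-01  1.07012928e-03]
```

View pics/w7.png

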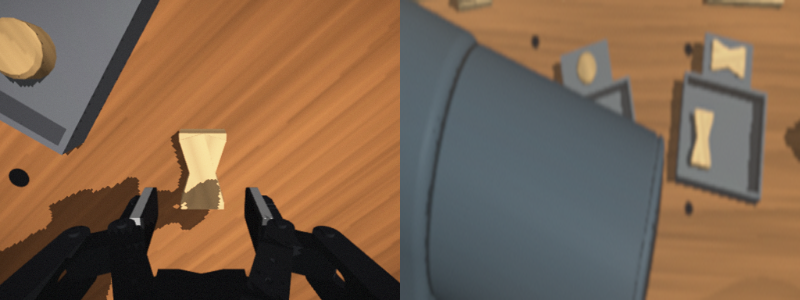

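move_arm(
  plan="-0.1 0 -2.2 0 0.65;0 0 -1.8 0 0.65;0 0 -0.9 0 0.65;0 0 -0.4 0 0.65;0 0 0 0 0.65;0 0 0 0 0.45;0 0 0 0 0.22;0 0 0 0 0.22;0 0 0 0 0.22;0 0 0 0 0.22;0 0 0 0 0.22;0 0 0 0 0.22",
)

```text
clock: 27.52
position: [0.4281, -0.0006, -0.0279]
tcp_rot: [-0.0, 0.933, -0.36, 0.001]
wrist_force: [-0.8, -1.5, 6.1]
grip_width: 0.0243
finger_force: 36.3
```

move_arm(
  plan="0 0 1.5 0 0.22;0 0 3 0 0.22;0 0 3.5 0 0.22;1.4 -2.4 0 5 0.22;1.4 -2.4 0 5 0.22;1.4 -2.4 0 5 0.22;1.4 -2.4 0 5 0.22;1.4 -2.4 0 5 0.22;1.4 -2.4 0 5 0.22;1.4 -2.4 0 4.8 0.22;1.4 -2.4 0 0 0.22;1.4 -2.4 0 0 0.22;1.4 -2.4 0 0 0.22;1.4 -2.4 0 0 0.22;1.4 -2.4 0 0 0.22;0.8 -0.7 0 0 0.22;0 0 0 0 0.22;0 0 0 0 0.22",
)

```text
clock: 29.02
position: [0.6028, -0.2949, 0.0509]
tcp_rot: [-0.0, 0.998, -0.065, -0.001]
wrist_force: [-0.3, 0.7, -1.3]
grip_width: 0.0246
finger_force: 36.6
```

move_arm(
  plan="0.1 -0.1 -3 0 0.22;0 0 -2.3 0 0.22;0 0 -1 0 0.22;0 0 -0.5 0 0.22;0 0 -0.2 0 0.22;0 0 -0.1 0 0.22;0 0 0 0 0.22;0 0 -0.1 0 0.22;0 0 0 0 0.22",
)

```text
clock: 29.77
position: [0.605, -0.2967, -0.0199]
tcp_rot: [0.0, 0.998, -0.065, 0.001]
wrist_force: [0.4, -0.6, 0.5]
grip_width: 0.0241
finger_force: 36.6
```

Release, lift, and pull back out of the view.

move_arm(
  plan="0 0 -0.1 0 0.22;0 0 0 0 0.22;0 0 0 0 0.35;0 0 0 0 0.5;0 0 0 0 0.5;0 0 0 0 0.5;0 0 0.6 0 0.5;0 0 1.5 0 0.5;0 0 3.5 0 0.5;0 0 4 0 0.65;-2 0 3 0 0.65;-4 0 0 0 0.65;-4 -1 0 0 0.65;-4 -1 0 0 0.65;-3 -2 0 0 0.65;-2 -3 0 0 0.65;-2 -3 0 0 0.65;-2 -3 0 0 0.65;0 0 0 0 0.65",
)

```text
clock: 31.35
position: [0.3721, -0.4337, 0.1062]
tcp_rot: [0.004, 0.998, -0.068, 0.001]
wrist_force: [0.2, -0.4, 0.1]
grip_width: 0.0554
finger_force: 0.0
```

```bash
python3 - <<'E'
from look import *
t=grab("top"); s=sensors.state(); print(s["position"],s["wrist_force"],s["clock"])
np.set_printoptions(precision=4,suppress=True)
b=cv2.resize(t["img"][100:235,70:460,::-1],(800,277),interpolation=cv2.INTER_CUBIC)
c=grab("scene")["img"][110:320,110:330,::-1]; c=cv2.resize(c,(330,315),interpolation=cv2.INTER_CUBIC)
o=np.zeros((592,800,3),np.uint8); o[:277]=b; o[277:,:330]=c; cv2.imwrite("pics/fin.png",o)
E
```

```text
[ 0.37317459 -0.43044239  0.10583753] [ 0.09321053 -0.92070263 -0.31198923] 31.4
```

View pics/fin.png

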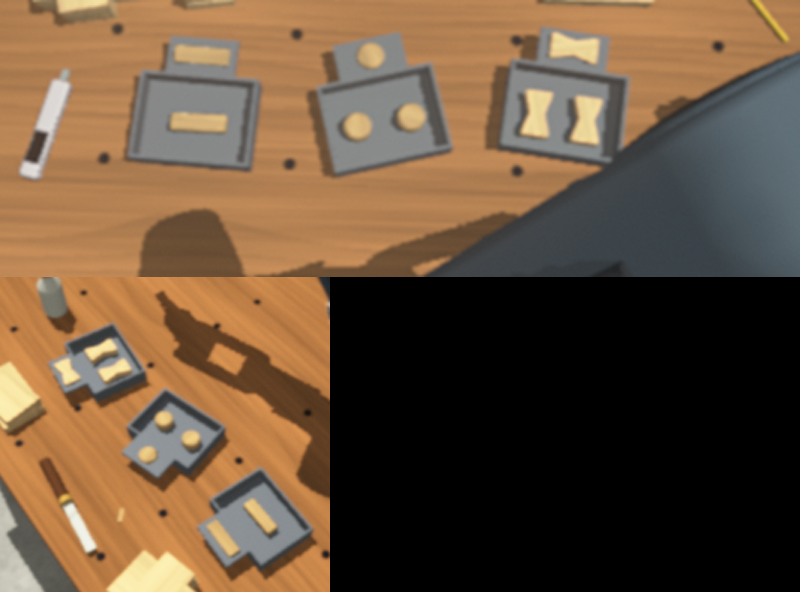

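All five pieces lie flat in the right trays, clear of the walls and of each other, with the knife at (45,125) and the bottle still standing.

```bash
python3 -c "
from station import order
print(order.close_job())"
```

```text
the job is handed in; nothing more can be done
None
```

The job is handed in at about 31 s: the last pictures show all five pieces lying flat in their matching trays, clear of walls and each other, with the bottle and knife undisturbed; the hand-in call gave no verdict.

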